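Tip the reject balls through the bin's one-way flap

TASK

The red scoop holds two brass reject balls: pick it up by its black handle, press the white flap of the reject bin (hinged on its dark-pinned edge, away from the robot) down and open with the rim of the scoop's nose, and tip both balls through into the bin. Then stand the empty scoop upright on the bench again and let go; the flap must have shut. Do not push the flap with the fingers, and leave the blue scoop where it is.

Things in the scene. Friction and masses are not known exactly. Their poses are not given: they have to be found in the camera images.
- red_scoop_grip (a point): grip centre of the red scoop's upright black handle, a block 24 (x) by 16 (y) mm, 92 tall; point on its axis, 66 above the bench when standing; pinch it across y, from above. Frame: z up when standing, nose to -x. Scoop 146 long, 52 wide, walls 38 high, 130 g. Forward of the handle: a well (floor 3 above bench) with two brass balls, a 28 degree ramp up 12 mm, then a level trough to the nose
- red_scoop_rim (a point): front rim of the red scoop's nose, middle of a straight bar along y, 50 mm wide, 4 thick; 134 mm ahead (-x) of the grip centre and 52.5 lower, so 13.5 above the bench when standing. The underside of the trough, 12 above the bench, runs 64 mm back from it. Balls stay in the well until the nose dips about 25 degrees and roll out over this rim at 45 to 55
- ball_1_center (a point): brass reject ball, loose, 16 mm in diameter, 17 g; the point is its centre. It starts in the well of the red scoop beside ball 2
- ball_2_center (a point): the other brass reject ball, same size, in the red scoop at the start; the point is its centre
- flap: white flap, 100x82x4 mm, in the red lid of a fixed bin 190x150, 120 high (middle at x -55). Origin: mid-hinge, 2 below lid top. Shut: level, z up, flap along its -x from the hinge, 8 mm slit past its free end. Swings only down, to 72 deg; light spring (1 N at x -60) shuts it. Balls roll down it and off its free end at 30-45 deg: point nose along -x, rim at x about -60, pressed to z -35 to -50
- blue_scoop_grip (a point): grip centre of the blue scoop, same shape as the red one, holding two steel-grey good balls of the same size: not to be disturbed

How it is judged:
By the outcome, as a careful person would: the job done as asked, in the order asked, and still so for the second after the job is handed in, with the robot touching nothing.
It also fails if it takes over 64 s, if anything falls off the work surface, if the arm or the gripper's body presses on something with over 40 N, if the wrist force passes 120 N, or if a joint passes its speed limit or range.

ROBOT

A 7-joint arm with a two-finger parallel gripper is mounted at the origin on the work surface. World frame = base frame: x ahead of the robot, y to its left, z up, the work surface at z = 0. Lengths are in m, angles in rad, forces in N, time in s.
With the tool pointing down it reaches from about 0.425 to 0.875 m from the base axis. Payload 4.7 kg.
Tool frame: the origin (TCP) lies between the finger pads; the fingertips stand 8 mm ahead of it and the grasp point (between the pads) lies 11 mm behind it; z points along the fingers, y is the direction in which the jaws open and shut (so a half turn about z gives the same grasp; the last joint's range is limited). The gripper opens to 87 mm and grips with 3 to 60 N. Pads are 19 mm wide; open, the fingers measure 117 mm over their backs; the gripper's body (75 mm by 190 mm) begins 51 mm behind the grasp point.
Start: joints at [1.255, 0.321, -0.07, 1.45, 0.023, 1.371, -0.057], TCP at [0.21, -0.615, 0.231] pointing down, gripper open.
Joint ranges: [-2.86, 2.86], [-0.3, 2.09], [-1.38, 1.24], [0.06, 2.45], [-1.56, 4.7], [0.09, 2.05], [-2.69, 2.69]. Speed limits (rad/s): [2.57, 2.57, 3.14, 3.14, 3.14, 3.14, 3.14].

INTERFACE

Orientations are given as a rotation vector (axis times angle).
In Python, from bench import ctrl, optics, ticket gives the robot as it stands.
- The arm moves only by the tool play_rows, never from a script. Its argument "motion" is a list of rows, each a list of 5 numbers: the closure, from 0 (fully open) to 1 (shut), then the shift along the tool's x, y, z in cm, then the turn about the tool's z in rad. In form: [[jaw, tx, ty, tz, spin], ...]. A call has 1 to 20 rows; each row shifts and turns the commanded pose from where the row before left it, along the tool's axes as they then stand; what a row does not reach is not made up. A row lasts 1/8 s, in which the tool goes at most 62.5 mm and 10.7 degrees, less where a joint would pass 70% of its speed; a pose out of reach is approached as far as the arm can. A call is refused whole if a number of a shift passes 6.25 or a number of a turn 0.188, either way. A call with a gripper value outside its range is refused whole. The fingers move at their own pace and stop on an object; "force" is the grip in N (left out, the last holds). Time passes only in rows, so rows that do not move let the fingers close. It gives the time, the measured TCP pose, the force and the opening at its end, in the units of the state.
- ctrl.get_state(): the state, without advancing time (a new reading comes with each control period).
- optics.get_image(name): name is "scene" or "top" or "wrist"; returns the picture (384x512x3 uint8, red, green, blue); there is no depth.
- optics.calibration(name): a dict with "K" (3x3 intrinsics, pixels), "pose" (4x4, takes a point from camera to world coordinates); the wrist camera has in their place "hand_eye" (4x4, takes a point from camera to tool coordinates, whose origin is the TCP and whose axes are the flange's). Camera axes: x right, y down, z forward; pixel columns grow to the right and rows downward; lengths in m; the calibration is good to about 2 mm. A picture is of the moment at which its call begins: read the wrist's pose just before it. calibration takes no time and is no camera call.
- ticket.close_job(): hands the job in, once; it reports no verdict.
The state is a dict: "time": time; "joint_positions": joint angles; "qd": joint speeds; "joint_torque": joint torques, N m; "position": TCP position; "tool_rot": TCP orientation; "ft_force": force on the tool from outside, world axes, zero at the start; "torque": the same for the moment, N m; "grip_width": opening from 0.0 (shut) to 1.0 (fully open).
Only numpy, scipy, OpenCV 4.12 (cv2) and the standard library are available. Lean on these libraries where they do the work, as an engineer would, in place of code of your own. Each camera call takes 0.05 s, during which the arm holds its last target.

## Working session

There is one attempt and no reset: what is moved stays moved. The work goes in short steps, Python scripts to look and compute and a tool call to move; the robot and the scene stay as the last step left them, time stands still between calls to the robot, and variables do not carry over. Pictures are saved under pics/ and viewed, and the job is handed in when it is done.

Besides the shell and the picture viewer there is one more tool, called after "Call:" as name([rows], argument=value, ...), one row to a line, values as JSON. play_rows: Moves the arm, as the interface text tells. Its arguments: {"type":"object","properties":{"motion":{"type":"array"},"force":{"type":"number"}},"required":["motion"]}

```bash
mkdir -p pics; ls
python3 - <<'E'
from bench import ctrl, optics, ticket
import cv2,numpy as np
np.set_printoptions(precision=4,suppress=True)
for n in ["scene","top","wrist"]:
    im=optics.get_image(n); cv2.imwrite(f"pics/{n}0.png",im[:,:,::-1])
    c=optics.calibration(n); print(n,c)
print(ctrl.get_state())
E
```

```text
pics
scene {'K': array([[420.648 ,   0.    , 249.4852],
       [  0.    , 420.648 , 188.6133],
       [  0.    ,   0.    ,   1.    ]]), 'pose': array([[ 0.6887,  0.5234, -0.5018,  0.9791],
       [ 0.725 , -0.4894,  0.4846, -0.4368],
       [ 0.008 , -0.6975, -0.7165,  0.6962],
       [ 0.    ,  0.    ,  0.    ,  1.    ]])}
top {'K': array([[425.3846,   0.    , 257.4038],
       [  0.    , 425.3846, 189.7491],
       [  0.    ,   0.    ,   1.    ]]), 'pose': array([[ 0.0234, -0.9925,  0.1199,  0.437 ],
       [-0.9996, -0.0215,  0.0167, -0.0308],
       [-0.014 , -0.1203, -0.9926,  0.9439],
       [ 0.    ,  0.    ,  0.    ,  1.    ]])}
wrist {'K': array([[302.5335,   0.    , 254.4789],
       [  0.    , 302.5335, 187.5653],
       [  0.    ,   0.    ,   1.    ]]), 'hand_eye': array([[ 0.0003, -0.9585, -0.2852,  0.0794],
       [ 1.    ,  0.0002,  0.0003, -0.0001],
       [-0.0002, -0.2852,  0.9585, -0.1547],
       [ 0.    ,  0.    ,  0.    ,  1.    ]])}
{'time': 0.15, 'joint_positions': array([ 1.2551,  0.3217, -0.0701,  1.4514,  0.0226,  1.3708, -0.0569]), 'qd': array([-0.0006, -0.0017, -0.0005, -0.0035, -0.0003,  0.0009, -0.0012]), 'joint_torque': array([  0.0002, -49.1797,  -0.4044, -31.2882,  -0.0639,   0.0404,
         0.0001]), 'position': array([ 0.2103, -0.6146,  0.2297]), 'tool_rot': array([-3.0976, -0.5155,  0.0005]), 'ft_force': array([ 0.1121, -0.5944,  0.9272]), 'torque': array([ 0.0353, -0.0275, -0.0063]), 'grip_width': 1.0061354011997508}
```

View pics/scene0.png

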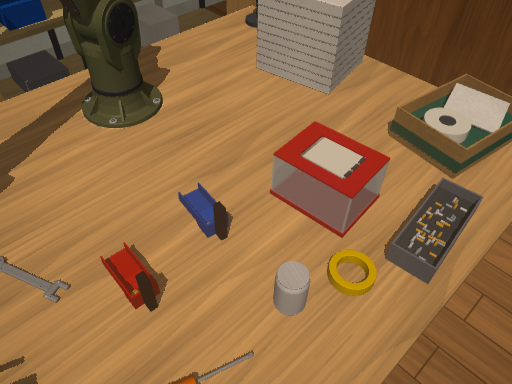

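View pics/top0.png

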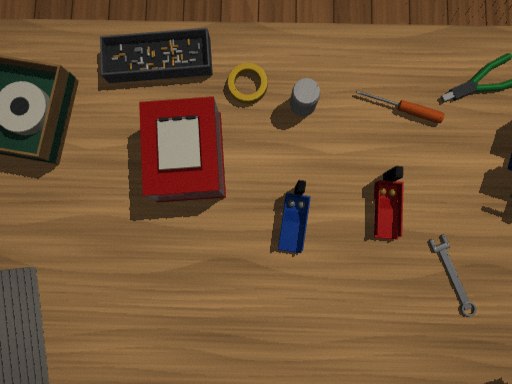

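View pics/wrist0.png

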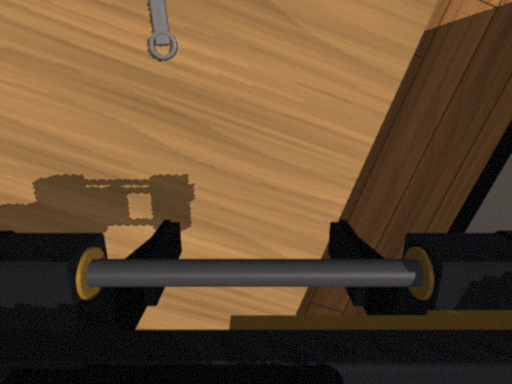

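Run:
```python
import cv2
t=cv2.imread("pics/top0.png");s=cv2.imread("pics/scene0.png")
a=cv2.resize(t[80:260,120:420],None,fx=2.6,fy=2.6,interpolation=cv2.INTER_CUBIC)
cv2.imwrite("pics/z_top.png",a)
a=cv2.resize(s[115:315,90:400],None,fx=2.5,fy=2.5,interpolation=cv2.INTER_CUBIC)
cv2.imwrite("pics/z_scene.png",a)
```

```text
(no output)
```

View pics/z_top.png

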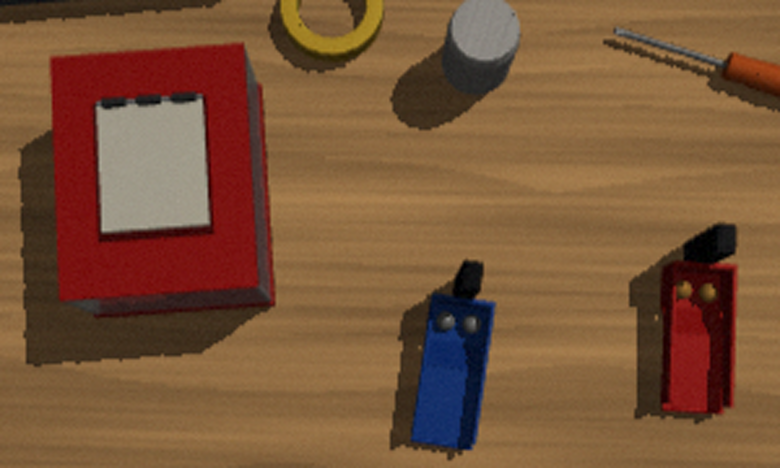

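View pics/z_scene.png

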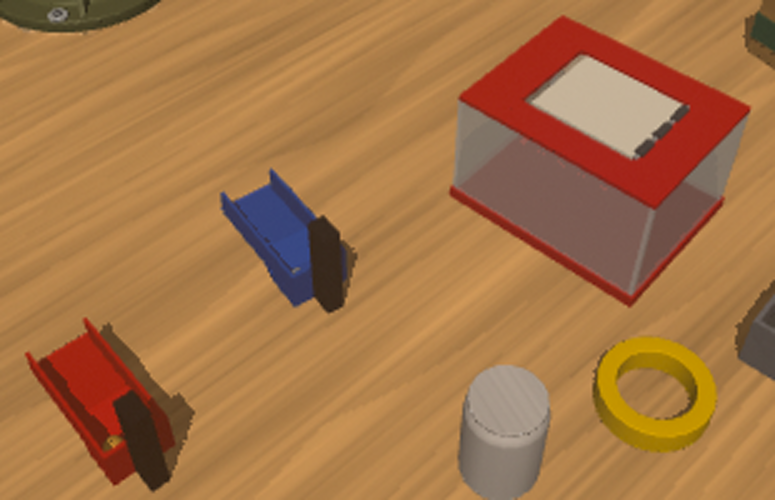

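```bash
cat > h.py <<'E'
import cv2,numpy as np
from bench import ctrl,optics
np.set_printoptions(precision=4,suppress=True)
def ray(n,px,z):
    c=optics.calibration(n);K,P=c["K"],c["pose"]
    px=np.atleast_2d(np.asarray(px,float))
    d=np.c_[px,np.ones(len(px))]@np.linalg.inv(K).T@P[:3,:3].T
    o=P[:3,3]
    return o+d*((z-o[2])/d[:,2])[:,None]
def proj(n,p):
    c=optics.calibration(n);K,P=c["K"],c["pose"]
    q=(np.atleast_2d(p)-P[:3,3])@P[:3,:3]
    q=q@K.T
    return q[:,:2]/q[:,2:]
def hsv(im): return cv2.cvtColor(im,cv2.COLOR_BGR2HSV)
def big(m,roi):
    z=np.zeros_like(m);x0,y0,x1,y1=roi;z[y0:y1,x0:x1]=m[y0:y1,x0:x1]
    cs,_=cv2.findContours(z,cv2.RETR_EXTERNAL,cv2.CHAIN_APPROX_NONE)
    return max(cs,key=cv2.contourArea)
E
python3 - <<'E'
from h import *
t=cv2.imread("pics/top0.png");H=hsv(t);s=cv2.imread("pics/scene0.png");S=hsv(s)
# flap
for n,h,roi,im in (("top",H,(150,110,210,180),t),("scene",S,(295,130,370,185),s)):
    m=((h[...,1]<70)&(h[...,2]>110)).astype(np.uint8)*255
    c=big(m,roi);r=cv2.minAreaRect(c);print(n,cv2.contourArea(c),r)
    ap=cv2.approxPolyDP(c,4,True)[:,0];print("flap poly",ap.tolist());print(ray(n,ap,.118))
    red=(((h[...,0]<8)|(h[...,0]>172))&(h[...,1]>150)&(h[...,2]>60)).astype(np.uint8)*255
    c=big(red,(130,85,230,205) if n=="top" else (265,115,395,200))
    ap=cv2.approxPolyDP(c,4,True)[:,0];print("lid",ap.tolist());print(ray(n,ap,.12))
    c=big(red,(365,160,415,250) if n=="top" else (95,235,165,310))
    ap=cv2.approxPolyDP(c,2,True)[:,0];print("scoop",ap.tolist());print(ray(n,ap,.038))
    bl=(h[...,2]<45).astype(np.uint8)*255
    c=big(bl,(378,160,410,190) if n=="top" else (130,265,165,315))
    ap=cv2.approxPolyDP(c,1.5,True)[:,0];print("handle",ap.tolist());print(ray(n,ap,.092))
E
```

```text
top 1862.5 ((178.23538208007812, 143.23692321777344), (48.42532730102539, 41.158756256103516), 86.8201675415039)
flap poly [[197, 118], [157, 121], [159, 168], [200, 165]]
[[0.6788 0.1073 0.118 ]
 [0.6711 0.1873 0.118 ]
 [0.5759 0.1784 0.118 ]
 [0.5836 0.0975 0.118 ]]
lid [[213, 97], [139, 102], [143, 195], [218, 190]]
[[0.7221 0.0766 0.12  ]
 [0.709  0.2251 0.12  ]
 [0.5214 0.2065 0.12  ]
 [0.5344 0.06   0.12  ]]
scoop [[379, 190], [377, 234], [374, 236], [391, 238], [392, 208], [388, 196], [381, 195]]
[[ 0.5516 -0.2753  0.038 ]
 [ 0.4579 -0.2701  0.038 ]
 [ 0.4536 -0.2638  0.038 ]
 [ 0.4502 -0.2994  0.038 ]
 [ 0.5136 -0.3024  0.038 ]
 [ 0.5391 -0.2943  0.038 ]
 [ 0.5409 -0.2795  0.038 ]]
handle [[402, 167], [394, 167], [385, 172], [383, 180], [393, 181], [401, 177]]
[[ 0.5926 -0.3076  0.092 ]
 [ 0.5922 -0.2915  0.092 ]
 [ 0.5816 -0.2732  0.092 ]
 [ 0.5652 -0.269   0.092 ]
 [ 0.5636 -0.289   0.092 ]
 [ 0.5721 -0.3052  0.092 ]]
scene 1198.5 ((332.00958251953125, 156.2324981689453), (53.870872497558594, 28.33208465576172), 28.610458374023438)
flap poly [[302, 155], [341, 177], [362, 1
[... 383 characters left out ...]
, 288], [134, 276], [144, 271], [152, 280], [155, 295], [159, 291], [156, 281]]
[[ 0.4568 -0.2687  0.038 ]
 [ 0.4684 -0.2737  0.038 ]
 [ 0.47   -0.3156  0.038 ]
 [ 0.4564 -0.3203  0.038 ]
 [ 0.5921 -0.329   0.038 ]
 [ 0.5923 -0.3151  0.038 ]
 [ 0.5689 -0.3058  0.038 ]
 [ 0.5637 -0.3229  0.038 ]
 [ 0.5554 -0.3115  0.038 ]
 [ 0.5626 -0.3038  0.038 ]
 [ 0.5355 -0.2967  0.038 ]
 [ 0.5389 -0.2775  0.038 ]
 [ 0.5648 -0.2777  0.038 ]
 [ 0.5936 -0.2912  0.038 ]
 [ 0.5918 -0.2815  0.038 ]
 [ 0.5714 -0.2737  0.038 ]]Traceback (most recent call last):
  File "<stdin>", line 14, in <module>
  File "h.py", line 19, in big
    return max(cs,key=cv2.contourArea)
ValueError: max() iterable argument is empty
```

Run:
```python
from h import *
t=cv2.imread("pics/top0.png");s=cv2.imread("pics/scene0.png")
cv2.imwrite("pics/z2.png",cv2.resize(t[155:255,360:420],None,fx=6,fy=6,interpolation=cv2.INTER_CUBIC))
cv2.imwrite("pics/z3.png",cv2.resize(s[235:315,95:170],None,fx=7,fy=7,interpolation=cv2.INTER_CUBIC))
```

```text
(no output)
```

View pics/z2.png

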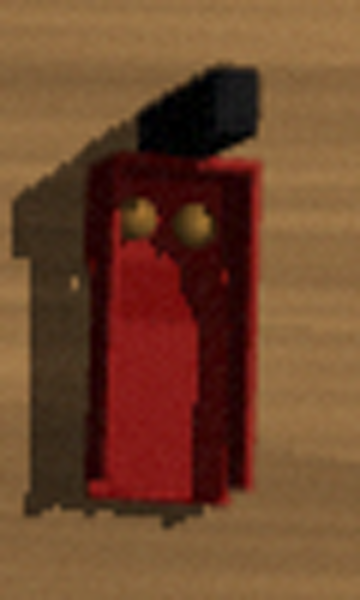

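View pics/z3.png

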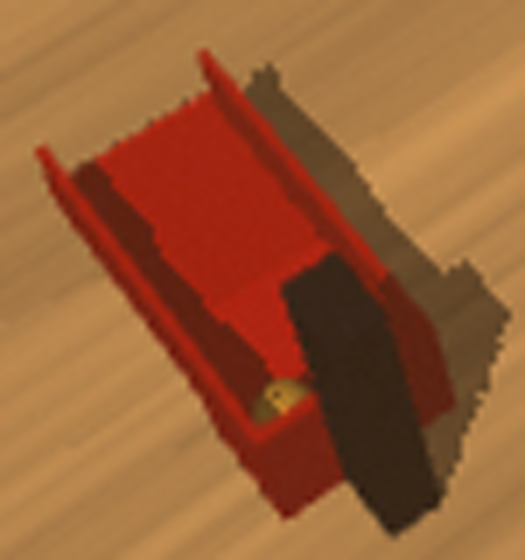

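Run:
```python
from h import *
print(ray("top",[(375.3,181.7),(403.7,181.7),(402,237),(374.7,237)],.038))
print(ray("scene",[(100.7,256.4),(124,242.1),(131.9,297.9)],.038))
h=ray("top",[(396.2,166.3),(403,166.3),(403,177),(396.2,177.5)],.092);print(h,h.mean(0))
# handle scene: top-most face
print(ray("scene",[(95+283/7,235+290/7),(95+335/7,235+253/7),(95+385/7,235+300/7)],.092))
```

```text
[[ 0.5693 -0.2677  0.038 ]
 [ 0.5706 -0.3282  0.038 ]
 [ 0.4528 -0.3225  0.038 ]
 [ 0.4515 -0.2652  0.038 ]]
[[ 0.456  -0.3187  0.038 ]
 [ 0.457  -0.2688  0.038 ]
 [ 0.5708 -0.3236  0.038 ]]
[[ 0.5938 -0.2959  0.092 ]
 [ 0.5941 -0.3096  0.092 ]
 [ 0.5722 -0.3092  0.092 ]
 [ 0.5709 -0.2956  0.092 ]] [ 0.5827 -0.3026  0.092 ]
[[ 0.5742 -0.3069  0.092 ]
 [ 0.5739 -0.2921  0.092 ]
 [ 0.5931 -0.2908  0.092 ]]
```

Call:
play_rows([
  [0,0,0,0,0.187],
  [0,0,0,0,0.187],
  [0,3.6,-3.3,0,0],
  [0,3.6,-3.3,0,0],
  [0,3.6,-3.3,0,0],
  [0,3.6,-3.3,0,0],
  [0,3.6,-3.3,0,0],
  [0,3.6,-3.3,0,0],
  [0,3.6,-3.3,0,0],
  [0,3.6,-3.3,0,0],
  [0,3.6,-3.3,0,0],
  [0,3.6,-3.3,0,0],
  [0,0,0,0,0],
  [0,0,0,0,0],
], force=15)

```text
time: 1.9
position: [0.5842, -0.3016, 0.23]
tool_rot: [3.14, -0.069, -0.002]
ft_force: [0.1, 0.1, 0.1]
grip_width: 1.002
```

Run:
```python
from h import *
im=optics.get_image("wrist");cv2.imwrite("pics/w1.png",im[:,:,::-1])
st=ctrl.get_state();R=cv2.Rodrigues(np.array(st["tool_rot"]))[0]
c=optics.calibration("wrist");T=np.eye(4);T[:3,:3]=R;T[:3,3]=st["position"];P=T@c["hand_eye"]
for p in [(.585,-.3008,.092),(.585,-.3008,.066)]:
    q=P[:3,:3].T@(np.array(p)-P[:3,3]);q=c["K"]@q;print(q[:2]/q[2])
np.save("pw1.npy",P)
```

```text
[252.8857 178.7435]
[252.9817 172.5435]
```

View pics/w1.png

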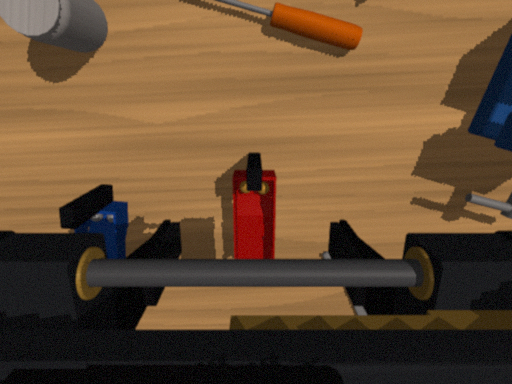

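Call:
play_rows([
  [0,0,0,3.5,0],
  [0,0,0,3.5,0],
  [0,0,0,3.5,0],
  [0,0,0,3.5,0],
  [0,0,0,3.5,0],
  [0,0,0,0,0],
  [1,0,0,0,0],
  [1,0,0,0,0],
  [1,0,0,0,0],
  [1,0,0,0,0],
  [1,0,0,0,0],
  [1,0,0,0,0],
  [1,0,0,0,0],
  [1,0,0,0,0],
], force=3)

```text
time: 3.7
position: [0.5847, -0.3012, 0.0555]
tool_rot: [3.141, -0.069, -0.0]
ft_force: [0.8, 0.4, -0.4]
grip_width: 0.188
```

Call:
play_rows([
  [1,0,0,-0.5,0],
  [1,0,0,-0.5,0],
  [1,0,0,-0.5,0],
  [1,0,0,-0.5,0],
  [1,0,0,-0.5,0],
  [1,0,0,-0.5,0],
  [1,0,0,0,0],
  [1,0,0,0,0],
])

```text
time: 4.7
position: [0.5846, -0.3012, 0.0854]
tool_rot: [-3.141, 0.069, 0.0]
ft_force: [0.4, -0.5, -2.6]
grip_width: 0.184
```

```bash
cat >> h.py <<'E'
def snap(tag,st=(95,225,190,325),tt=(355,150,425,260),f=6):
    s=optics.get_image("scene")[:,:,::-1];t=optics.get_image("top")[:,:,::-1]
    cv2.imwrite(f"pics/s_{tag}.png",s);cv2.imwrite(f"pics/t_{tag}.png",t)
    a=cv2.resize(s[st[1]:st[3],st[0]:st[2]],None,fx=4.5,fy=4.5,interpolation=cv2.INTER_CUBIC)
    b=t[tt[1]:tt[3],tt[0]:tt[2]];k=a.shape[0]/b.shape[0]
    b=cv2.resize(b,(int(b.shape[1]*k),a.shape[0]),interpolation=cv2.INTER_CUBIC)
    o=np.hstack([a,b]);k=min(1,800/o.shape[1],600/o.shape[0])
    cv2.imwrite(f"pics/c_{tag}.png",cv2.resize(o,None,fx=k,fy=k))
E
python3 -c "
from h import *
snap('lift')
s=ctrl.get_state();print(s['position'],s['ft_force'],s['torque'],s['time'])"
```

```text
[ 0.5845 -0.3011  0.0852] [ 0.039  -0.377  -1.6462] [ 0.0282 -0.0176 -0.0197] 4.8
```

View pics/c_lift.png

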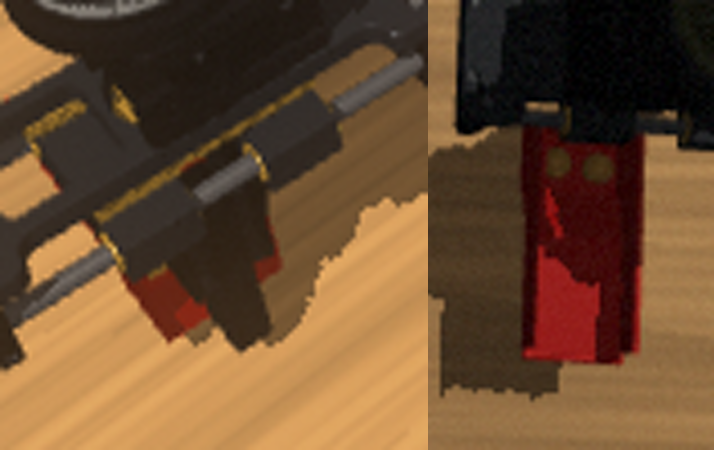

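Call:
play_rows([
  [1,0,0,-3,0],
  [1,0,0,0,0],
  [1,0,0,0,0],
  [1,0,0,-3,0],
  [1,0,0,0,0],
  [1,0,0,0,0],
])

```text
time: 5.55
position: [0.584, -0.3009, 0.1439]
tool_rot: [-3.14, 0.069, 0.003]
ft_force: [-0.2, -1.2, -2.6]
grip_width: 0.182
```

```bash
python3 -c "
from h import *
snap('l2',st=(75,180,200,300))
s=ctrl.get_state();print(s['position'],s['ft_force'],s['torque'],s['time'])"
```

```text
[ 0.5838 -0.3009  0.1437] [-0.2137 -0.8024 -1.4448] [-0.0172 -0.0111  0.0102] 5.65
```

View pics/c_l2.png

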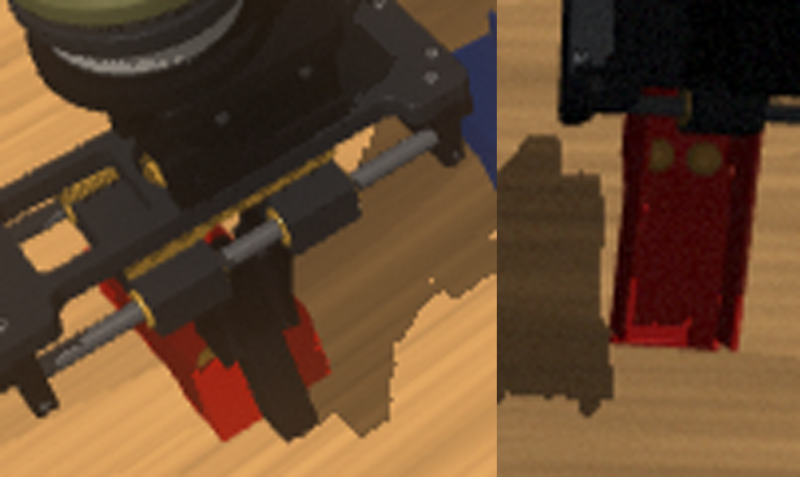

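```bash
cat >> h.py <<'E'
def scoop(th,u,y,v,st=None,yaw=None):
    """world pos of scoop point (rel grip, scoop frame x,y,z) for nose dip th deg"""
    st=st or ctrl.get_state(); p=np.array(st["position"])+[0,0,.011]
    R=cv2.Rodrigues(np.array(st["tool_rot"],float))[0]; yaw=np.arctan2(R[1,0],R[0,0])
    t=np.radians(th);a=u*np.cos(t)-v*np.sin(t);b=u*np.sin(t)+v*np.cos(t)
    return p+[a*np.cos(yaw)-y*np.sin(yaw),a*np.sin(yaw)+y*np.cos(yaw),b]
def tiltpx(ths=(0,10,20,30,40),n="top"):
    st=ctrl.get_state()
    for th in ths:
        P=[scoop(th,-.136,.026,-.028,st),scoop(th,-.136,-.026,-.028,st),scoop(th,-.136,.025,-.0525,st)]
        print(th,"noseL,R,rimL",proj(n,P).round(1).tolist())
E
python3 -c "
from h import *
tiltpx()"
```

```text
0 noseL,R,rimL [[388.8, 237.9], [416.3, 239.7], [385.6, 238.0]]
10 noseL,R,rimL [[385.4, 234.4], [412.1, 236.2], [382.6, 232.5]]
20 noseL,R,rimL [[382.5, 229.2], [408.5, 230.9], [380.0, 225.5]]
30 noseL,R,rimL [[380.1, 222.4], [405.5, 224.1], [378.0, 217.1]]
40 noseL,R,rimL [[378.2, 214.4], [403.1, 216.1], [376.6, 207.7]]
```

Call:
play_rows([
  [1,0,0,-1.6,0],
  [1,0,0,0,0],
], force=3)

```text
time: 5.9
position: [0.5859, -0.3017, 0.1635]
tool_rot: [3.139, -0.069, 0.005]
ft_force: [0.1, -0.6, -1.6]
grip_width: 0.18
```

```bash
python3 -c "
from h import *
snap('l3',st=(75,180,200,300))
tiltpx((15,20,25,30))
s=ctrl.get_state();print(s['position'],s['ft_force'],s['torque'],s['time'])"
```

```text
15 noseL,R,rimL [[386.8, 231.1], [413.7, 232.9], [384.0, 228.3]]
20 noseL,R,rimL [[385.4, 228.3], [411.9, 230.0], [382.7, 224.5]]
25 noseL,R,rimL [[384.0, 225.0], [410.3, 226.8], [381.6, 220.4]]
30 noseL,R,rimL [[382.8, 221.4], [408.8, 223.1], [380.7, 216.0]]
[ 0.585  -0.3013  0.1621] [ 0.1371 -0.0366 -2.4666] [0.0698 0.0239 0.0529] 6.0
```

View pics/c_l3.png

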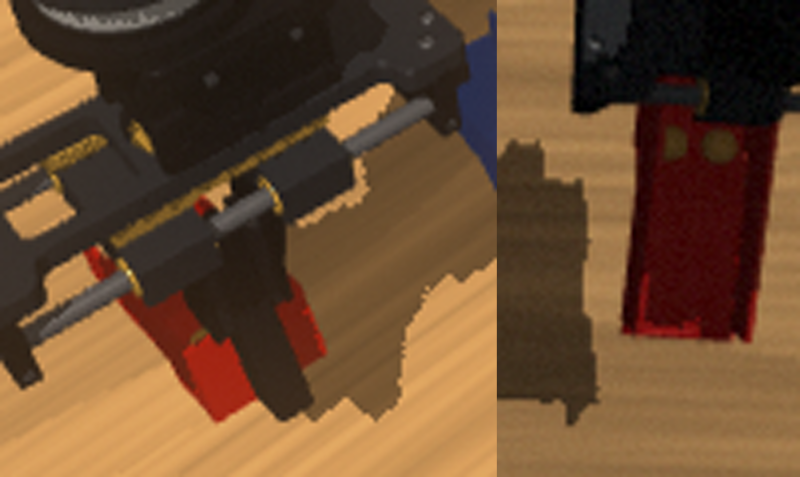

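Call:
play_rows([
  [1,0,0,0,0],
  [1,0,0,0,0],
  [1,0,0,-1.5,0],
  [1,0,0,-2.5,0],
  [1,0,0,-2.5,0],
  [1,0,0,-1,-0.129],
  [1,0.6,-1.8,0,0],
  [1,1.2,-3.65,0,0],
  [1,1.2,-3.65,0,0],
  [1,1.2,-3.65,0,0],
  [1,1.2,-3.65,0,0],
  [1,1.2,-3.65,0,0],
  [1,1.2,-3.65,0,0],
  [1,1.2,-3.65,0,0],
  [1,1.2,-3.65,0,0],
  [1,1.2,-3.65,0,0],
  [1,1.2,-3.65,0,0],
  [1,1.2,-3.65,0,0],
  [1,0.6,-1.8,0,0],
  [1,0,0,0,0],
], force=12)

```text
time: 8.5
position: [0.6903, 0.1493, 0.2361]
tool_rot: [-3.138, -0.137, 0.002]
ft_force: [0.1, -0.3, -2.0]
grip_width: 0.18
```

```bash
python3 -c "
from h import *
snap('b1',st=(255,60,410,230),tt=(120,70,240,230))
tiltpx((15,20,25,30));tiltpx((15,20,25,30),'scene')
s=ctrl.get_state();print(s['position'],s['tool_rot'],s['ft_force'],s['torque'],s['time'],s['grip_width'])"
```

```text
15 noseL,R,rimL [[159.4, 167.6], [188.0, 165.9], [162.9, 166.4]]
20 noseL,R,rimL [[160.7, 165.5], [188.8, 163.7], [164.0, 163.2]]
25 noseL,R,rimL [[161.9, 162.8], [189.6, 161.1], [164.9, 159.6]]
30 noseL,R,rimL [[162.9, 159.8], [190.3, 158.1], [165.8, 155.6]]
15 noseL,R,rimL [[319.7, 114.3], [304.6, 125.8], [320.5, 125.1]]
20 noseL,R,rimL [[321.4, 119.7], [306.4, 131.2], [323.0, 130.5]]
25 noseL,R,rimL [[323.5, 124.9], [308.6, 136.6], [325.8, 135.7]]
30 noseL,R,rimL [[325.9, 130.1], [311.2, 141.9], [329.1, 140.8]]
[0.6911 0.1451 0.2363] [ 3.137   0.13   -0.0008] [-0.3249 -1.013  -1.597 ] [-0.0071 -0.0552 -0.0359] 8.6 0.18013503855891766
```

View pics/c_b1.png

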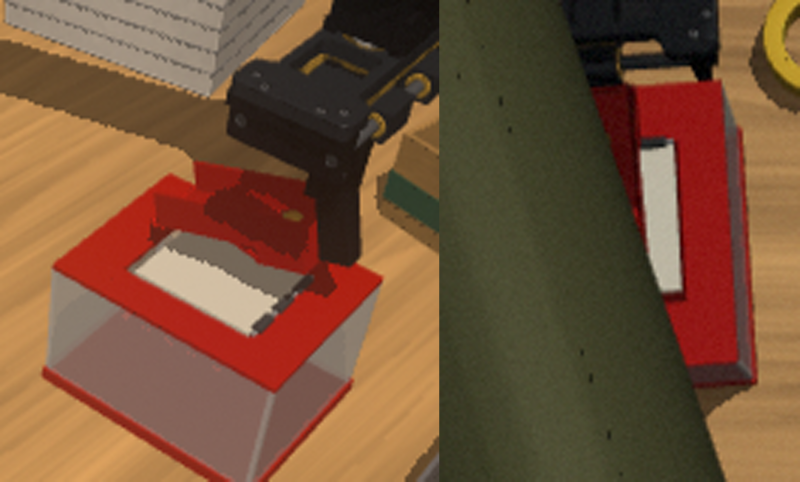

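```bash
python3 -c "
import cv2
s=cv2.imread('pics/s_b1.png')
cv2.imwrite('pics/z4.png',cv2.resize(s[100:175,285:385],None,fx=8,fy=8,interpolation=cv2.INTER_CUBIC))"
```

```text
(no output)
```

View pics/z4.png

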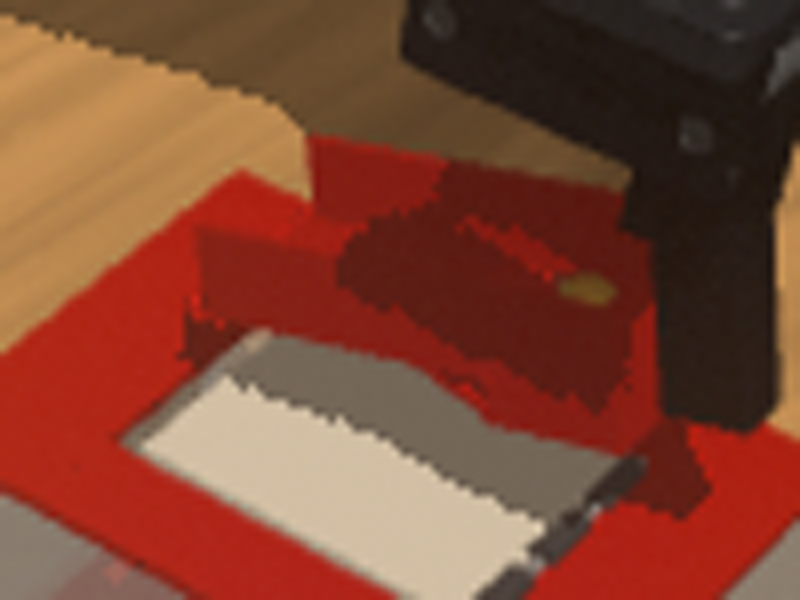

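```bash
python3 -c "
from h import *
st=ctrl.get_state()
for th in (10,15,20,25):
  P=[scoop(th,-.136,.026,-.028,st),scoop(th,-.136,-.026,-.028,st),scoop(th,-.136,-.026,-.054,st),scoop(th,-.06,.026,-.028,st),scoop(th,-.06,-.026,-.028,st)]
  q=proj('scene',P);print(th,((q-[285,100])*8).round().tolist(), np.degrees(np.arctan2(*(q[3]-q[0])[::-1])).round(1),np.degrees(np.arctan2(*(q[4]-q[1])[::-1])).round(1))
print(np.degrees(np.arctan2(190-135,625-310)))
"
```

```text
10 [[267.0, 71.0], [145.0, 162.0], [149.0, 252.0], [528.0, 147.0], [408.0, 246.0]] 16.3 17.7
15 [[277.0, 114.0], [156.0, 206.0], [168.0, 297.0], [537.0, 169.0], [418.0, 268.0]] 11.8 13.3
20 [[291.0, 157.0], [171.0, 250.0], [189.0, 341.0], [548.0, 189.0], [429.0, 289.0]] 7.1 8.7
25 [[308.0, 200.0], [189.0, 293.0], [214.0, 384.0], [560.0, 210.0], [442.0, 310.0]] 2.3 3.8
9.904183212973878
```

Call:
play_rows([
  [1,0,0,0,0],
  [1,0,0,0,0],
  [1,0,0,-2.6,0],
  [1,0,0,0,0],
  [1,0,0,0,0],
], force=3)

```text
time: 9.22
position: [0.691, 0.1465, 0.2619]
tool_rot: [3.138, 0.132, -0.001]
ft_force: [0.2, -0.8, -1.6]
grip_width: 0.187
```

```bash
cat >> h.py <<'E'
def sc(tag,ths=(15,20,25,30),box=(285,75,385,150)):
    st=ctrl.get_state();s=optics.get_image("scene")[:,:,::-1];x0,y0,x1,y1=box
    cv2.imwrite(f"pics/sf_{tag}.png",s)
    cv2.imwrite(f"pics/z_{tag}.png",cv2.resize(s[y0:y1,x0:x1],None,fx=8,fy=8,interpolation=cv2.INTER_CUBIC))
    for th in ths:
      P=[scoop(th,-.132,.026,-.028,st),scoop(th,-.132,-.026,-.028,st),scoop(th,-.132,-.026,-.054,st),scoop(th,-.056,.026,-.028,st)]
      q=proj('scene',P);print(th,((q-[x0,y0])*8).round().tolist(), np.degrees(np.arctan2(*(q[3]-q[0])[::-1])).round(1))
    print(st["time"],st["position"],st["ft_force"],st["torque"],st["grip_width"])
E
python3 -c "
from h import *
sc('b2')"
```

```text
15 [[306.0, 231.0], [183.0, 322.0], [195.0, 417.0], [574.0, 281.0]] 10.6
20 [[320.0, 274.0], [198.0, 366.0], [216.0, 461.0], [585.0, 301.0]] 5.9
25 [[336.0, 316.0], [216.0, 409.0], [241.0, 504.0], [597.0, 321.0]] 1.0
30 [[356.0, 357.0], [237.0, 452.0], [269.0, 545.0], [611.0, 339.0]] -4.1
9.225 [0.691  0.1465 0.2619] [ 0.2091 -0.8167 -1.6458] [ 0.0412 -0.0076  0.0008] 0.18697676374642544
```

View pics/z_b2.png

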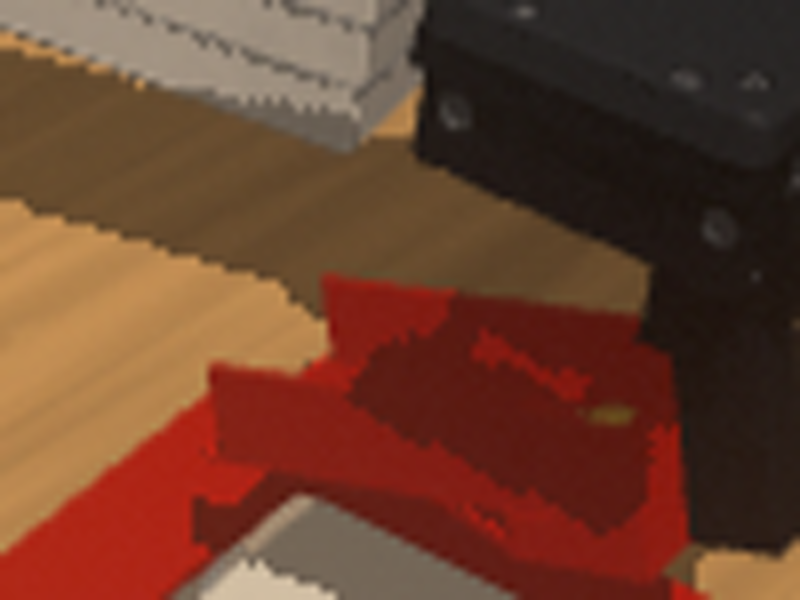

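Call:
play_rows([
  [1,0,0,1,0],
  [1,0,0,1,0],
  [1,0,0,1,0],
  [1,0,0,0,0],
  [1,0,0,-3.4,0],
  [1,0,0,0,0],
  [1,0,0,0,0],
], force=3)

```text
time: 10.15
position: [0.691, 0.147, 0.2661]
tool_rot: [3.139, 0.133, -0.0]
ft_force: [0.1, -0.1, -2.5]
grip_width: 0.179
```

```bash
python3 -c "
from h import *
sc('b3')"
```

```text
15 [[310.0, 216.0], [187.0, 307.0], [198.0, 402.0], [579.0, 266.0]] 10.4
20 [[323.0, 259.0], [202.0, 352.0], [220.0, 447.0], [590.0, 286.0]] 5.7
25 [[340.0, 302.0], [219.0, 395.0], [245.0, 490.0], [602.0, 305.0]] 0.7
30 [[360.0, 343.0], [240.0, 437.0], [272.0, 532.0], [616.0, 324.0]] -4.3
10.15 [0.691  0.147  0.2661] [ 0.0915 -0.1461 -2.5496] [-0.0234  0.0166 -0.0057] 0.17912640101533717
```

View pics/z_b3.png

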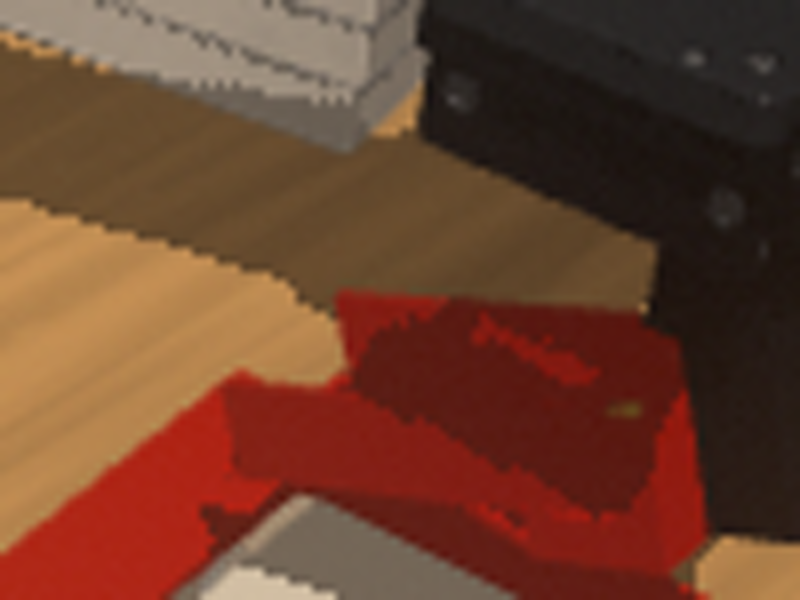

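Call:
play_rows([
  [1,-0.3,0,0,0],
  [1,-0.3,0,0,0],
  [1,0,0,1.3,0],
  [1,0,0,1.3,0],
  [1,0,0,1.3,0],
  [1,0,0,1.3,0],
  [1,0,0,0.8,0],
  [1,0,0,0.6,0],
  [1,0,0,0.6,0],
  [1,0,0,0.3,0],
  [1,0,0,0,0],
  [1,0,0,0,0],
], force=10)

```text
time: 11.7
position: [0.6851, 0.1465, 0.1918]
tool_rot: [3.139, 0.133, 0.0]
ft_force: [-1.0, 0.6, -2.0]
grip_width: 0.183
```

```bash
python3 -c "
from h import *
sc('b4',box=(285,100,385,175))"
```

```text
15 [[254.0, 243.0], [137.0, 336.0], [148.0, 421.0], [503.0, 302.0]] 13.4
20 [[267.0, 283.0], [151.0, 376.0], [169.0, 462.0], [513.0, 321.0]] 8.8
25 [[283.0, 322.0], [168.0, 416.0], [192.0, 502.0], [524.0, 339.0]] 4.1
30 [[301.0, 360.0], [188.0, 455.0], [218.0, 540.0], [537.0, 356.0]] -0.8
11.7 [0.6851 0.1465 0.1918] [-1.0036  0.551  -1.9799] [ 0.0475  0.0608 -0.0298] 0.18292342197810582
```

View pics/z_b4.png

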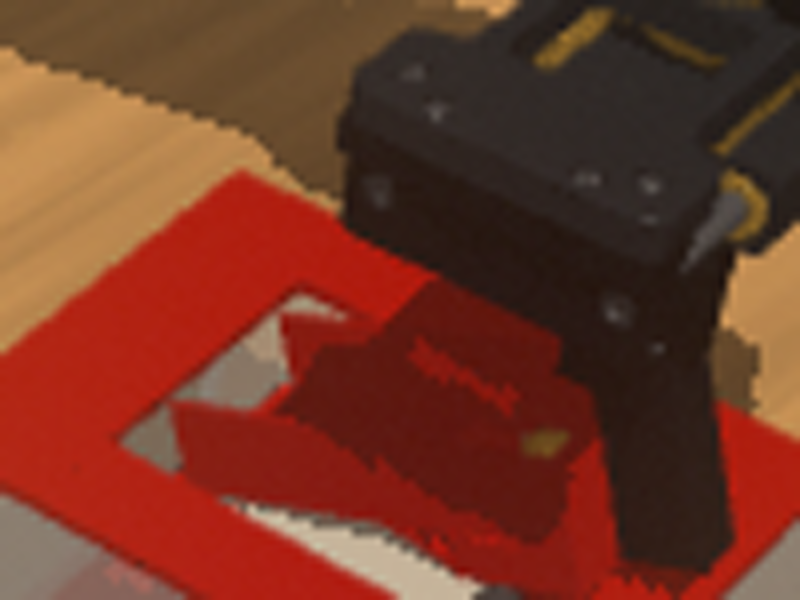

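Call:
play_rows([
  [1,-0.3,0,0.3,0],
  [1,-0.2,0,0.4,0],
  [1,0,0,0,0],
  [1,-0.5,0,0,0],
  [1,-0.5,0,0,0],
  [1,-0.5,0,0,0],
  [1,0,0,0,0],
], force=5)

```text
time: 12.62
position: [0.6639, 0.1446, 0.1838]
tool_rot: [3.138, 0.134, -0.004]
ft_force: [-0.4, -0.7, -1.1]
grip_width: 0.184
```

```bash
python3 -c "
from h import *
sc('b5',box=(285,100,385,175))"
```

```text
15 [[185.0, 234.0], [69.0, 325.0], [81.0, 409.0], [426.0, 292.0]] 13.5
20 [[199.0, 273.0], [83.0, 364.0], [101.0, 449.0], [436.0, 310.0]] 8.8
25 [[214.0, 311.0], [100.0, 403.0], [124.0, 488.0], [447.0, 328.0]] 4.0
30 [[233.0, 349.0], [119.0, 442.0], [150.0, 526.0], [460.0, 345.0]] -1.1
12.625 [0.6639 0.1446 0.1838] [-0.4005 -0.6662 -1.1366] [0.0339 0.2796 0.0242] 0.18426139737395333
```

View pics/z_b5.png

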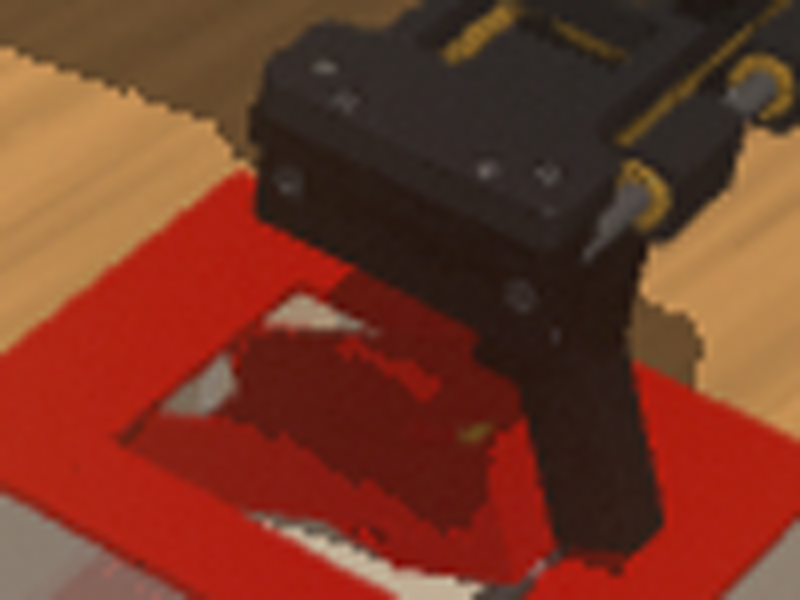

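Call:
play_rows([
  [1,-0.57,0,-0.26,0],
  [1,-0.57,0,-0.26,0],
  [1,-0.57,0,-0.26,0],
  [1,-0.57,0,-0.26,0],
  [1,-0.57,0,-0.26,0],
  [1,-0.57,0,-0.26,0],
  [1,0,0,0,0],
], force=5)

```text
time: 13.55
position: [0.6305, 0.1418, 0.2004]
tool_rot: [3.138, 0.133, -0.001]
ft_force: [0.2, -0.5, -1.8]
grip_width: 0.185
```

```bash
python3 -c "
from h import *
sc('b6',box=(275,90,375,165))"
```

```text
15 [[172.0, 214.0], [53.0, 301.0], [67.0, 387.0], [406.0, 266.0]] 12.5
20 [[186.0, 253.0], [68.0, 341.0], [87.0, 427.0], [416.0, 284.0]] 7.6
25 [[202.0, 292.0], [85.0, 381.0], [111.0, 466.0], [428.0, 302.0]] 2.5
30 [[221.0, 330.0], [104.0, 419.0], [136.0, 505.0], [440.0, 319.0]] -2.8
13.55 [0.6305 0.1418 0.2004] [ 0.1544 -0.5441 -1.7832] [0.0525 0.1536 0.0138] 0.1851761742646368
```

View pics/z_b6.png

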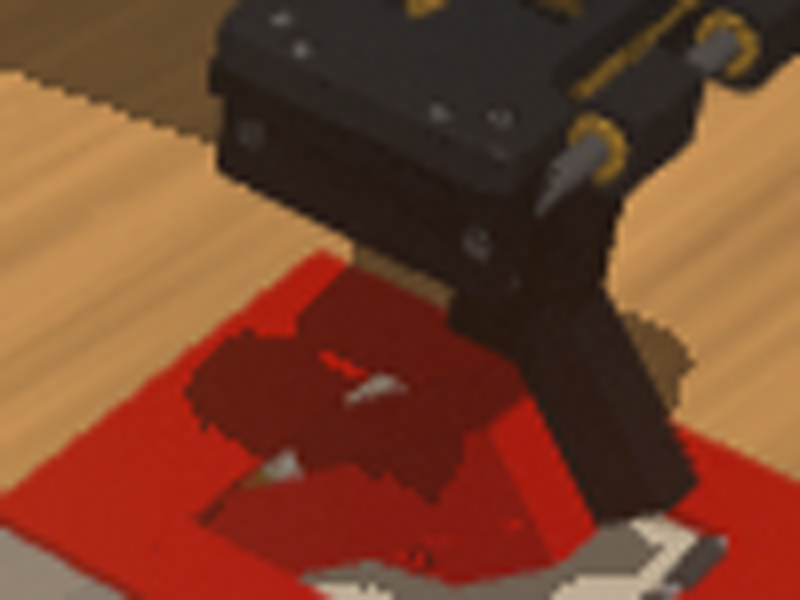

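Call:
play_rows([
  [1,-0.57,0,-0.26,0],
  [1,-0.57,0,-0.26,0],
  [1,-0.57,0,-0.26,0],
  [1,-0.57,0,-0.26,0],
  [1,-0.57,0,-0.26,0],
  [1,0,0,0,0],
  [1,0,0,0,0],
  [1,0,0,0,0],
], force=5)

```text
time: 14.6
position: [0.6027, 0.1394, 0.213]
tool_rot: [3.139, 0.133, -0.001]
ft_force: [-0.5, 0.1, -1.9]
grip_width: 0.183
```

```bash
python3 -c "
from h import *
sc('b7',box=(275,90,375,165))
s=cv2.imread('pics/sf_b7.png');cv2.imwrite('pics/z_b7b.png',cv2.resize(s[100:235,260:400],None,fx=4.4,fy=4.4,interpolation=cv2.INTER_CUBIC))"
```

```text
15 [[94.0, 135.0], [-27.0, 220.0], [-12.0, 306.0], [323.0, 183.0]] 11.7
20 [[108.0, 175.0], [-12.0, 260.0], [9.0, 347.0], [334.0, 201.0]] 6.6
25 [[125.0, 213.0], [6.0, 299.0], [33.0, 386.0], [345.0, 219.0]] 1.3
30 [[144.0, 251.0], [26.0, 338.0], [58.0, 424.0], [357.0, 236.0]] -4.2
14.6 [0.6027 0.1394 0.213 ] [-0.4754  0.0903 -1.9026] [-0.0214  0.1115  0.0803] 0.18306649684360404
```

View pics/z_b7b.png

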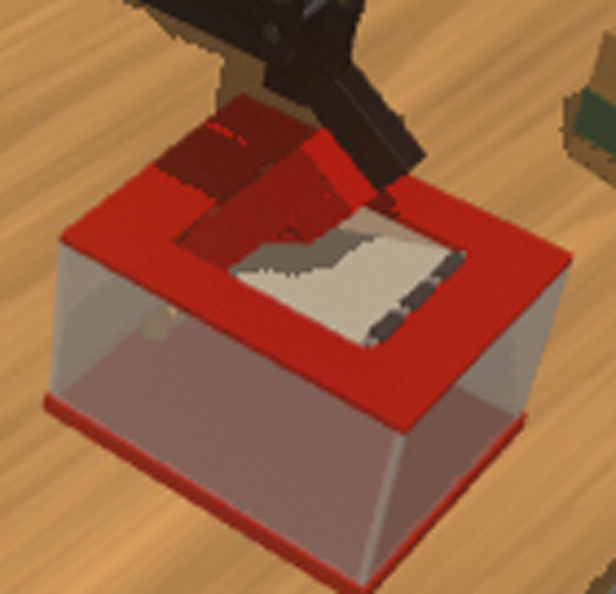

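```bash
python3 -c "
from h import *
for z in (.012,.05,.08): print(z,ray('scene',[(295.7,173.2),(299,171)],z))
c=ray('scene',[(295.7,173.2)],.012)
s=cv2.imread('pics/sf_b7.png');cv2.imwrite('pics/z_b7c.png',cv2.resize(s[150:200,265:330],None,fx=11,fy=11,interpolation=cv2.INTER_CUBIC))"
```

```text
0.012 [[0.5377 0.1404 0.012 ]
 [0.5379 0.1517 0.012 ]]
0.05 [[0.5622 0.1083 0.05  ]
 [0.5624 0.1191 0.05  ]]
0.08 [[0.5815 0.083  0.08  ]
 [0.5818 0.0933 0.08  ]]
```

View pics/z_b7c.png

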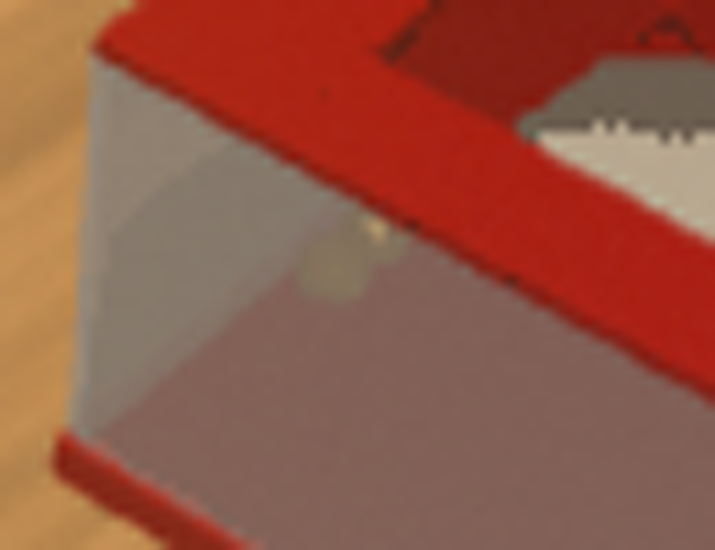

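Call:
play_rows([
  [1,0,0,0,0],
  [1,0.7,0,-0.7,0],
  [1,0.7,0,-0.8,0],
  [1,0.7,0,-0.8,0],
  [1,0.7,0,-0.8,0],
  [1,0.7,0,-0.8,0],
  [1,0.7,0,-0.9,0],
  [1,0.7,0,-1,0],
  [1,0,0,-1.5,0],
  [1,0,0,-2,0],
  [1,0,0,-2,0],
  [1,0,0,-1,0],
  [1,0,0,0,0],
], force=8)

```text
time: 16.27
position: [0.6519, 0.1438, 0.3374]
tool_rot: [-3.138, -0.133, -0.003]
ft_force: [0.5, 0.2, 0.2]
grip_width: 0.002
```

```bash
python3 -c "
from h import *
sc('b8',ths=(40,45,50,55,60),box=(275,90,375,165))
s=cv2.imread('pics/sf_b8.png');cv2.imwrite('pics/z_b8b.png',cv2.resize(s[60:235,250:400],None,fx=3.4,fy=3.4,interpolation=cv2.INTER_CUBIC))"
```

```text
40 [[397.0, 2.0], [272.0, 92.0], [320.0, 189.0], [640.0, -89.0]] -20.5
45 [[426.0, 40.0], [302.0, 132.0], [356.0, 227.0], [658.0, -74.0]] -26.1
50 [[457.0, 77.0], [334.0, 170.0], [394.0, 261.0], [677.0, -59.0]] -31.8
55 [[490.0, 111.0], [368.0, 205.0], [434.0, 293.0], [697.0, -46.0]] -37.4
60 [[526.0, 143.0], [404.0, 238.0], [476.0, 322.0], [717.0, -35.0]] -43.0
16.275 [0.6519 0.1438 0.3374] [0.5481 0.1751 0.2114] [0.0395 0.0407 0.0035] 0.0019111129877800164
```

View pics/z_b8b.png

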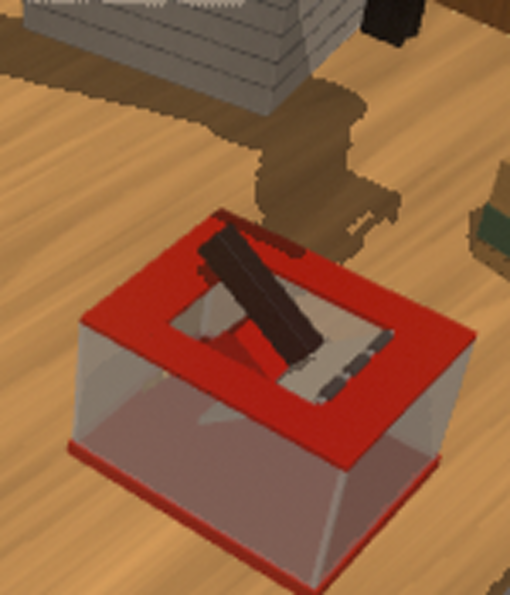

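```bash
python3 -c "
from h import *
t=optics.get_image('top')[:,:,::-1];w=optics.get_image('wrist')[:,:,::-1]
cv2.imwrite('pics/w_b9.png',w);cv2.imwrite('pics/t_b9.png',t)
cv2.imwrite('pics/tz_b9.png',cv2.resize(t[80:210,110:240],None,fx=4.5,fy=4.5,interpolation=cv2.INTER_CUBIC))
s=cv2.imread('pics/sf_b8.png');cv2.imwrite('pics/z_b9.png',cv2.resize(s[115:190,285:385],None,fx=8,fy=8,interpolation=cv2.INTER_CUBIC))"
```

```text
(no output)
```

View pics/w_b9.png

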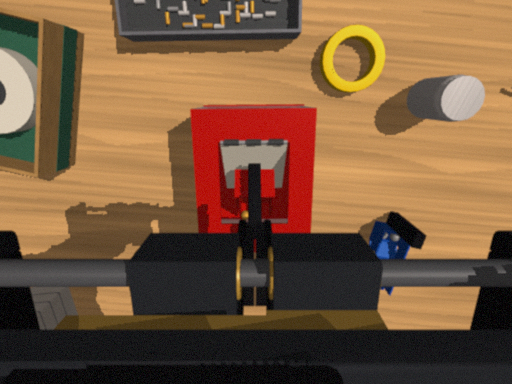

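View pics/tz_b9.png

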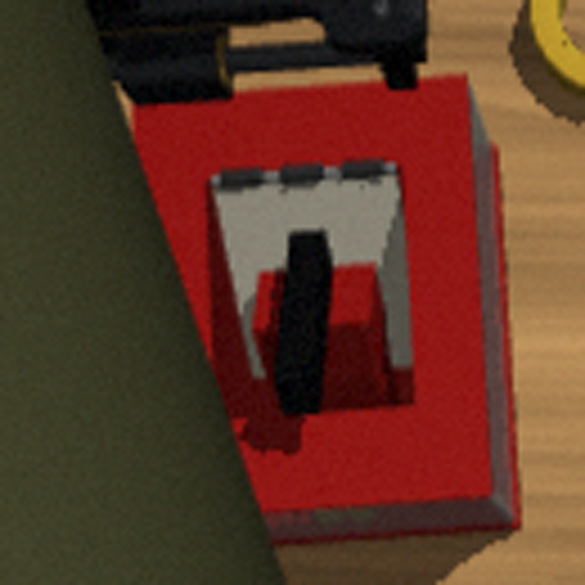

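View pics/z_b9.png

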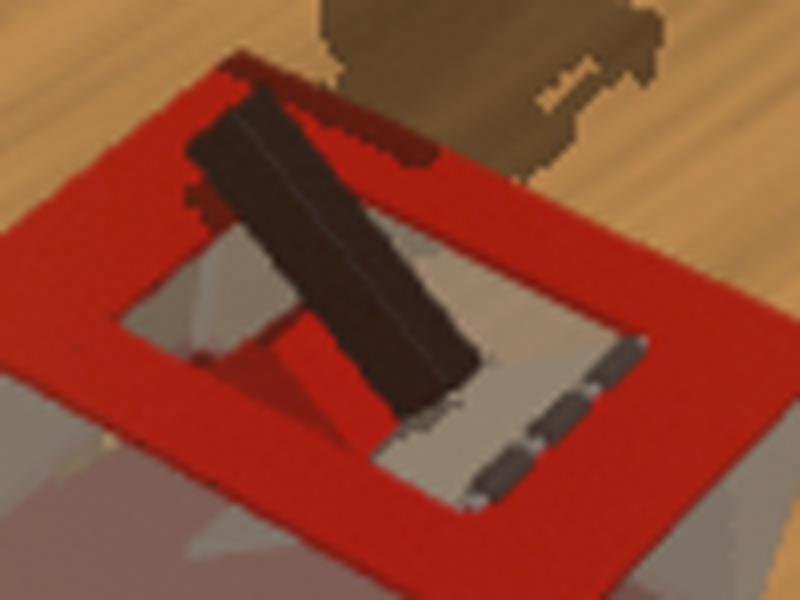

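```bash
python3 -c "
from h import *
def rr(n,p):
    a=ray(n,[p],0.)[0];o=optics.calibration(n)['pose'][:3,3];d=a-o;return o,d/np.linalg.norm(d)
def tri(a,b):
    o1,d1=rr('scene',a);o2,d2=rr('top',b)
    A=np.c_[d1,-d2];s=np.linalg.lstsq(A,o2-o1,rcond=None)[0]
    p,q=o1+s[0]*d1,o2+s[1]*d2;return (p+q)/2,np.linalg.norm(p-q)
B,e=tri((345,160),(174.4,131.6));print('base',B,e)
B2,e=tri((285+440/8,115+390/8),(182.9,131.6));print('base -y',B2,e)
o,d=rr('scene',(318.1,126.3))
for L in (.088,.092):
  b=d@(o-B);c=(o-B)@(o-B)-L*L;disc=b*b-c;print(disc)
  for t in (-b-np.sqrt(disc),-b+np.sqrt(disc)):
    p=o+t*d;v=p-B;print(p,proj('top',[p]),np.degrees(np.arctan2(-v[0],v[2])),v)
"
```

```text
base [0.65   0.1514 0.1204] 0.0015277119102571745
base -y [0.6502 0.1344 0.1207] 0.0015891882015787542
-1.5805984846295473e-05
[nan nan nan] [[nan nan]] nan [nan nan nan]
[nan nan nan] [[nan nan]] nan [nan nan nan]
0.0007041940151537585
[0.589  0.1275 0.1849] [[178.2639 155.1848]] 43.38130290218954 [-0.061  -0.0239  0.0646]
[0.5648 0.1625 0.1532] [[162.546  170.7779]] 68.91855646246812 [-0.0852  0.0111  0.0329]<string>:14: RuntimeWarning: invalid value encountered in sqrt
```

Call:
play_rows([
  [0,-3.2,0,0,0],
  [0,-3.1,0.1,0,0],
  [0,0,0,0,0],
  [0,0,0,0,0],
  [0,0,0,3,0],
  [0,0,0,3.5,0],
  [0,0,0,3.5,0],
  [0,0,0,3.5,0],
  [0,0,0,3,0],
  [0,0,0,2,0],
  [0,0,0,1.3,0],
  [0,0,0,0,0],
], force=10)

```text
time: 17.92
position: [0.5888, 0.1372, 0.1374]
tool_rot: [3.139, 0.133, -0.002]
ft_force: [0.1, 0.2, -0.2]
grip_width: 0.998
```

```bash
python3 -c "
from h import *
sc('c1',ths=(50,55,60),box=(275,90,375,165))"
```

```text
50 [[174.0, 571.0], [65.0, 661.0], [115.0, 735.0], [334.0, 494.0]] -25.7
55 [[201.0, 600.0], [93.0, 691.0], [147.0, 763.0], [349.0, 506.0]] -32.6
60 [[230.0, 628.0], [122.0, 720.0], [181.0, 789.0], [365.0, 516.0]] -39.5
17.925 [0.5888 0.1372 0.1374] [ 0.0629  0.2198 -0.1951] [-0.0293  0.0489 -0.0793] 0.9982823238672528
```

View pics/z_c1.png

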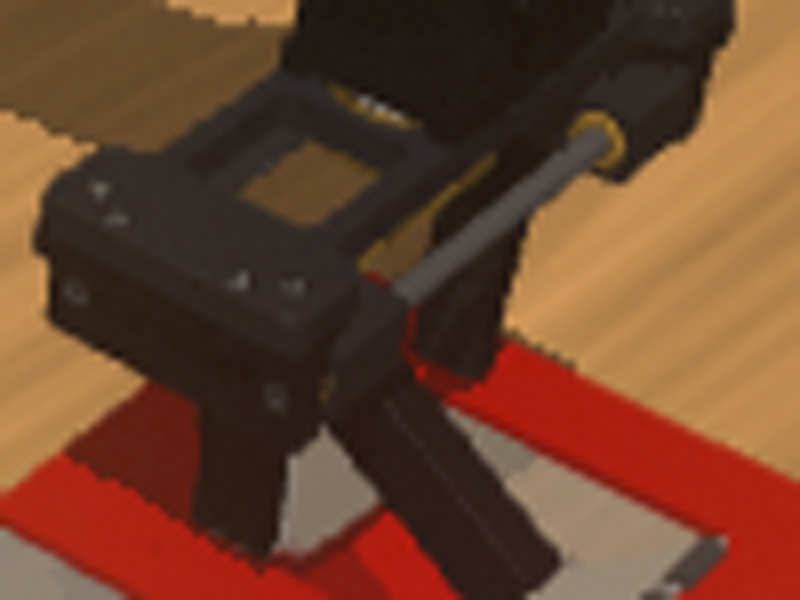

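Call:
play_rows([
  [1,0,0,0,0],
  [1,0,0,0,0],
  [1,0,0,0,0],
  [1,0,0,0,0],
  [1,0,0,0,0],
  [1,0,0,0,0],
  [1,0,0,0,0],
  [1,0,0,0,0],
], force=45)

```text
time: 18.98
position: [0.5889, 0.1373, 0.1381]
tool_rot: [-3.139, -0.133, 0.0]
ft_force: [-0.7, -1.7, 0.2]
grip_width: 0.185
```

Call:
play_rows([
  [1,0.4,0,-0.2,0],
  [1,0.5,0,-0.1,0],
  [1,0.5,0,-0.1,0],
  [1,0.4,0,-0.2,0],
  [1,0,0,0,0],
])

```text
time: 19.6
position: [0.6073, 0.1387, 0.1443]
tool_rot: [-3.139, -0.133, -0.001]
ft_force: [-0.1, -0.4, -0.6]
grip_width: 0.18
```

```bash
python3 -c "
from h import *
sc('c2',ths=(50,55,60),box=(275,90,375,165))
s=cv2.imread('pics/sf_c2.png');cv2.imwrite('pics/z_c2b.png',cv2.resize(s[60:235,250:400],None,fx=3.4,fy=3.4,interpolation=cv2.INTER_CUBIC))"
```

```text
50 [[227.0, 583.0], [118.0, 674.0], [169.0, 749.0], [393.0, 505.0]] -25.0
55 [[255.0, 612.0], [146.0, 705.0], [202.0, 778.0], [409.0, 517.0]] -31.7
60 [[284.0, 640.0], [176.0, 733.0], [236.0, 804.0], [425.0, 527.0]] -38.6
19.6 [0.6073 0.1387 0.1443] [-0.1097 -0.3741 -0.5815] [-0.0838  0.1861 -0.0262] 0.18032357662159224
```

View pics/z_c2b.png

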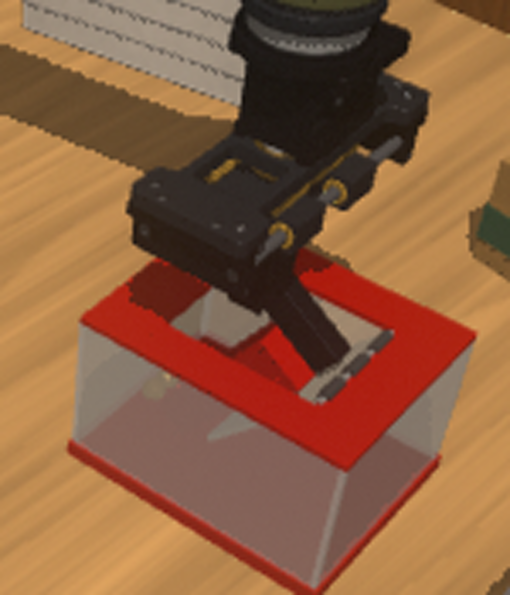

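Good; forces small. Slide out along the scoop's axis, then up.

Call:
play_rows([
  [1,0.34,0,-0.5,0],
  [1,0.34,0,-0.5,0],
  [1,0.34,0,-0.5,0],
  [1,0.34,0,-0.5,0],
  [1,0.34,0,-0.5,0],
  [1,0.34,0,-0.5,0],
  [1,0,0,0,0],
])

```text
time: 20.52
position: [0.628, 0.1406, 0.1748]
tool_rot: [-3.139, -0.133, -0.003]
ft_force: [-0.5, 0.9, -1.4]
grip_width: 0.176
```

```bash
python3 -c "
from h import *
sc('c3',ths=(50,55,60),box=(275,90,375,165))
s=cv2.imread('pics/sf_c3.png');cv2.imwrite('pics/z_c3b.png',cv2.resize(s[60:235,250:400],None,fx=3.4,fy=3.4,interpolation=cv2.INTER_CUBIC))"
```

```text
50 [[297.0, 535.0], [186.0, 629.0], [239.0, 707.0], [474.0, 452.0]] -25.3
55 [[326.0, 566.0], [216.0, 660.0], [273.0, 736.0], [491.0, 464.0]] -31.8
60 [[356.0, 594.0], [247.0, 690.0], [309.0, 763.0], [508.0, 474.0]] -38.3
20.525 [0.628  0.1406 0.1748] [-0.5143  0.9139 -1.4373] [ 0.0096  0.1475 -0.0552] 0.17627678610293826
```

View pics/z_c3b.png

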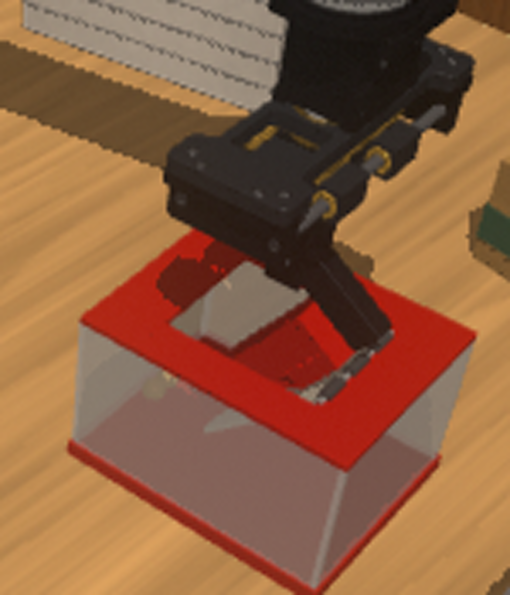

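Call:
play_rows([
  [1,0.34,0,-0.5,0],
  [1,0.34,0,-0.5,0],
  [1,0.34,0,-0.5,0],
  [1,0.34,0,-0.5,0],
  [1,0.34,0,-0.5,0],
  [1,0.34,0,-0.5,0],
  [1,0,0,-0.6,0],
  [1,0,0,-0.8,0],
  [1,0,0,0,0],
])

```text
time: 21.7
position: [0.6481, 0.1424, 0.2194]
tool_rot: [-3.139, -0.133, -0.003]
ft_force: [-0.2, 0.1, -1.2]
grip_width: 0.179
```

```bash
python3 -c "
from h import *
sc('c4',ths=(50,55,60),box=(275,90,375,165))
s=cv2.imread('pics/sf_c4.png');cv2.imwrite('pics/z_c4b.png',cv2.resize(s[60:235,250:400],None,fx=3.4,fy=3.4,interpolation=cv2.INTER_CUBIC))"
```

```text
50 [[378.0, 444.0], [264.0, 539.0], [319.0, 621.0], [569.0, 350.0]] -26.3
55 [[408.0, 476.0], [295.0, 572.0], [355.0, 651.0], [587.0, 362.0]] -32.4
60 [[440.0, 506.0], [327.0, 603.0], [392.0, 679.0], [605.0, 373.0]] -38.7
21.7 [0.6481 0.1424 0.2194] [-0.218   0.0614 -1.1936] [ 0.0125  0.0209 -0.0311] 0.17912254008257503
```

View pics/z_c4b.png

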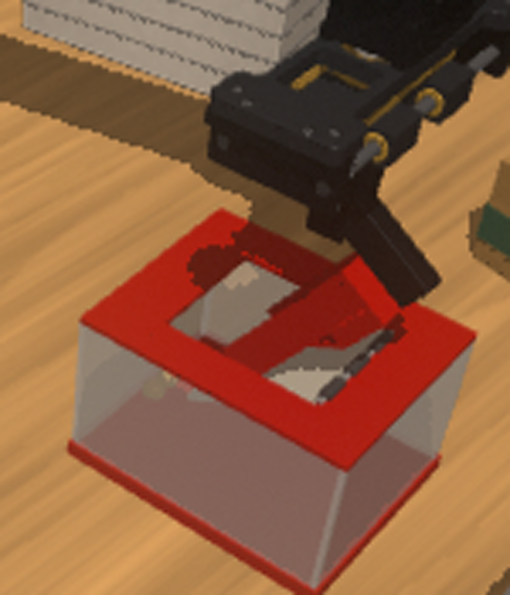

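Call:
play_rows([
  [1,0,0,-0.8,0],
  [1,0,0,-0.8,0],
  [1,0,0,-0.8,0],
  [1,0,0,-0.8,0],
  [1,0,0,-1.5,0],
  [1,0,0,-2,0],
  [1,0,0,-2,0],
  [1,0,0,-1,0],
  [1,0,0,0,0],
])

```text
time: 22.88
position: [0.6479, 0.1425, 0.3164]
tool_rot: [-3.138, -0.133, -0.003]
ft_force: [0.2, -0.7, -2.0]
grip_width: 0.179
```

```bash
python3 -c "
from h import *
sc('c5',ths=(50,55,60),box=(275,90,375,165))
s=cv2.imread('pics/sf_c5.png');cv2.imwrite('pics/z_c5b.png',cv2.resize(s[40:235,250:410],None,fx=3,fy=3,interpolation=cv2.INTER_CUBIC))"
```

```text
50 [[429.0, 144.0], [307.0, 237.0], [366.0, 327.0], [641.0, 16.0]] -31.0
55 [[461.0, 178.0], [340.0, 272.0], [405.0, 358.0], [661.0, 29.0]] -36.7
60 [[496.0, 209.0], [376.0, 305.0], [446.0, 387.0], [681.0, 40.0]] -42.5
22.875 [0.6479 0.1425 0.3164] [ 0.2209 -0.7041 -1.9742] [ 0.0658  0.0349 -0.0485] 0.17877378759528048
```

View pics/z_c5b.png

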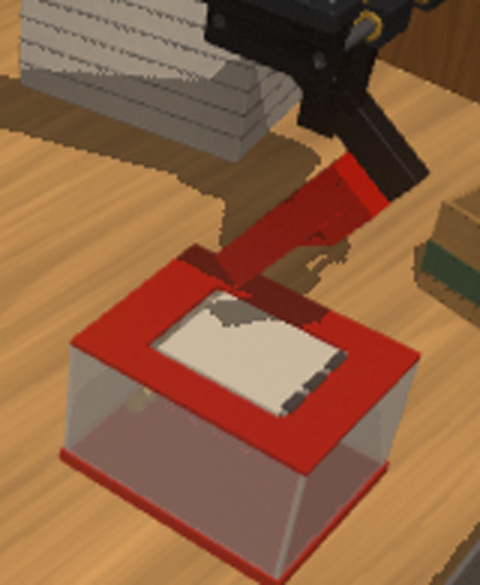

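Call:
play_rows([
  [1,0,0,0,0.128],
  [1,-0.6,1.9,0,0],
  [1,-1.18,3.7,0,0],
  [1,-1.18,3.7,0,0],
  [1,-1.18,3.7,0,0],
  [1,-1.18,3.7,0,0],
  [1,-1.18,3.7,0,0],
  [1,-1.18,3.7,0,0],
  [1,-1.18,3.7,0,0],
  [1,-1.18,3.7,0,0],
  [1,-1.18,3.7,0,0],
  [1,-1.18,3.7,0,0],
  [1,-1.18,3.7,0,0],
  [1,-0.6,1.9,0,0],
  [1,0,0,3,0],
  [1,0,0,3,0],
  [1,0,0,3,0],
  [1,0,0,3,0],
  [1,0,0,0,0],
], force=25)

```text
time: 25.3
position: [0.4847, -0.2949, 0.1925]
tool_rot: [-3.138, 0.065, 0.008]
ft_force: [0.8, -1.4, -1.5]
grip_width: 0.18
```

```bash
python3 -c "
from h import *
snap('d1',st=(40,160,215,300),tt=(340,150,440,270))
tiltpx((45,50,55,60))
s=ctrl.get_state();print(s['position'],s['tool_rot'],s['ft_force'],s['time'],s['grip_width'])"
```

```text
45 noseL,R,rimL [[382.8, 257.0], [409.2, 258.8], [381.1, 248.1]]
50 noseL,R,rimL [[382.1, 251.7], [408.3, 253.4], [380.7, 242.2]]
55 noseL,R,rimL [[381.5, 246.1], [407.5, 247.8], [380.4, 236.2]]
60 noseL,R,rimL [[381.1, 240.5], [407.0, 242.2], [380.2, 230.1]]
[ 0.4869 -0.2962  0.196 ] [ 3.1407 -0.0663  0.0011] [ 0.1901 -0.6493 -0.6478] 25.4 0.17802910770985464
```

View pics/c_d1.png

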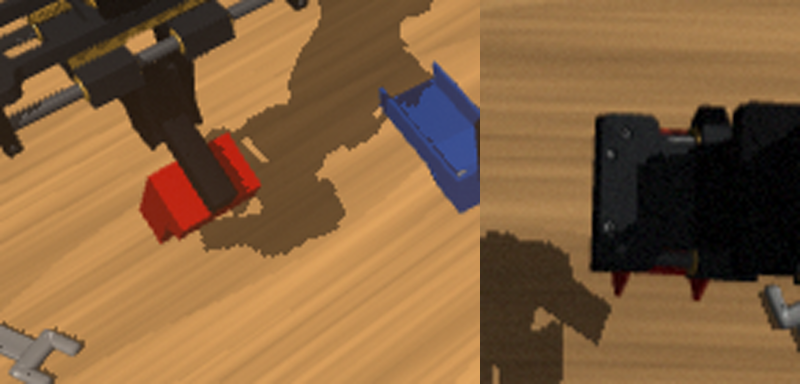

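Call:
play_rows([
  [1,0,0,2,0],
  [1,0,0,2,0],
  [1,0,0,1.2,0],
  [1,0,0,0.6,0],
  [1,0.2,0,0.4,0],
  [1,0,0,0,0],
], force=10)

```text
time: 26.15
position: [0.489, -0.2964, 0.1335]
tool_rot: [3.141, -0.067, 0.001]
ft_force: [0.0, 0.5, -1.0]
grip_width: 0.183
```

```bash
python3 -c "
from h import *
s=ctrl.get_state();print(s['position'],s['ft_force'],s['torque'],s['time'],s['grip_width'])"
```

```text
[ 0.489  -0.2964  0.1335] [ 0.0347  0.4717 -0.9862] [0.0173 0.0491 0.0427] 26.15 0.1834963917802391
```

Call:
play_rows([
  [1,0.4,0,0.4,0],
  [1,0.98,0,0.28,0],
  [1,0.98,0,0.3,0],
  [1,0.93,0,0.42,0],
  [1,0.93,0,0.42,0],
  [1,0.86,0,0.55,0],
  [1,0.86,0,0.55,0],
  [1,0,0,0,0],
], force=8)

```text
time: 27.15
position: [0.5475, -0.2982, 0.1024]
tool_rot: [-3.139, 0.067, 0.004]
ft_force: [-0.1, -0.0, -1.7]
grip_width: 0.186
```

```bash
python3 -c "
from h import *
snap('d2',st=(60,180,200,320),tt=(340,150,440,270))
tiltpx((15,20,25,30,35,40,50))
s=ctrl.get_state();print(s['position'],s['ft_force'],s['torque'],s['time'],s['grip_width'])"
```

```text
15 noseL,R,rimL [[377.3, 250.6], [402.5, 252.3], [374.9, 247.4]]
20 noseL,R,rimL [[376.0, 247.6], [401.0, 249.3], [373.8, 243.6]]
25 noseL,R,rimL [[374.9, 244.3], [399.5, 246.0], [372.9, 239.5]]
30 noseL,R,rimL [[373.9, 240.7], [398.2, 242.4], [372.0, 235.2]]
35 noseL,R,rimL [[373.0, 236.8], [397.1, 238.4], [371.3, 230.6]]
40 noseL,R,rimL [[372.2, 232.7], [396.1, 234.2], [370.8, 225.8]]
50 noseL,R,rimL [[371.0, 223.7], [394.5, 225.2], [370.0, 215.7]]
[ 0.5463 -0.2983  0.1024] [-0.295  -0.6957 -1.3111] [-0.0388  0.0285 -0.0002] 27.25 0.18266697065856846
```

View pics/c_d2.png

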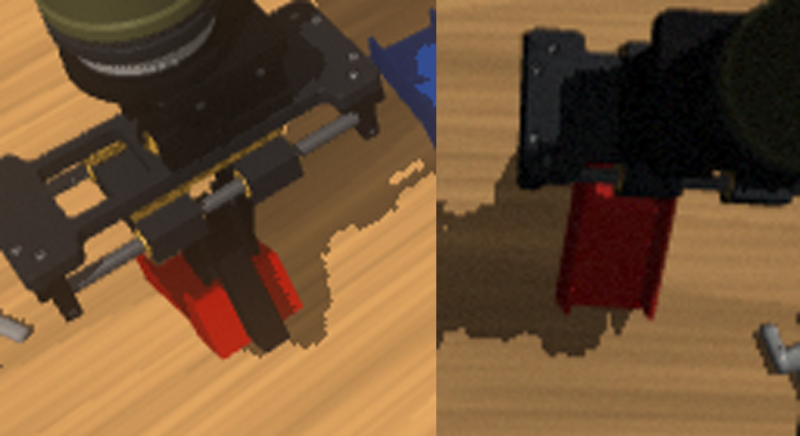

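Call:
play_rows([
  [1,0.45,0,0.45,0],
  [1,0.45,0,0.45,0],
  [1,0.65,0,0.75,0],
  [1,0.65,0,0.75,0],
  [1,0.55,0,0.85,0],
  [1,0.5,0,0.8,0],
  [1,0,0,0,0],
], force=6)

```text
time: 28.12
position: [0.5802, -0.3001, 0.0625]
tool_rot: [-3.14, 0.067, 0.002]
ft_force: [-0.3, -0.5, -1.4]
grip_width: 0.186
```

```bash
python3 -c "
from h import *
snap('d3',st=(60,180,200,320),tt=(340,150,440,270))
tiltpx((0,5,10,15,20,25,30))
s=ctrl.get_state();print(s['position'],s['ft_force'],s['torque'],s['time'],s['grip_width'])"
```

```text
0 noseL,R,rimL [[377.2, 240.3], [402.2, 241.9], [374.7, 240.3]]
5 noseL,R,rimL [[375.8, 238.9], [400.5, 240.5], [373.3, 238.0]]
10 noseL,R,rimL [[374.5, 237.0], [398.8, 238.7], [372.1, 235.2]]
15 noseL,R,rimL [[373.2, 234.8], [397.3, 236.4], [371.0, 232.1]]
20 noseL,R,rimL [[372.1, 232.2], [395.8, 233.8], [370.1, 228.7]]
25 noseL,R,rimL [[371.0, 229.2], [394.5, 230.8], [369.2, 225.0]]
30 noseL,R,rimL [[370.1, 225.9], [393.3, 227.5], [368.4, 220.9]]
[ 0.5795 -0.3003  0.0627] [-0.0452 -0.3065 -1.6463] [ 0.017  -0.0384  0.0348] 28.225 0.18139439932648996
```

View pics/c_d3.png

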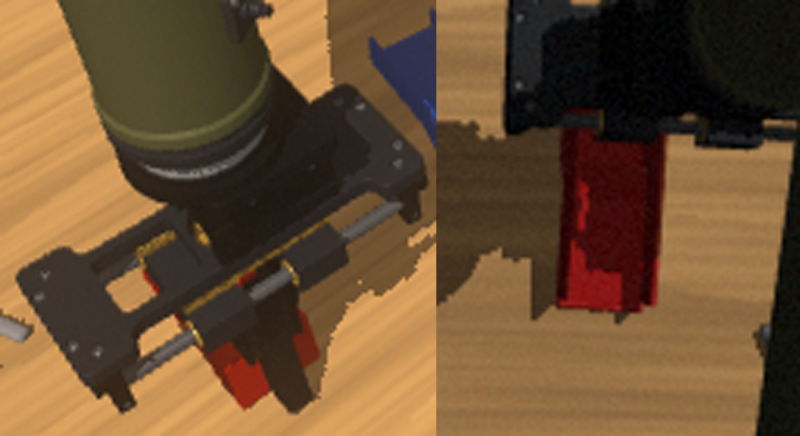

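Call:
play_rows([
  [1,0.15,0,0.25,0],
  [1,0.15,0,0.25,0],
  [1,0.1,0,0.2,0],
  [1,0,0,0.15,0],
  [1,0,0,0.1,0],
  [1,0,0,0,0],
], force=4)

```text
time: 28.98
position: [0.5856, -0.3008, 0.0548]
tool_rot: [3.14, -0.068, 0.004]
ft_force: [3.9, 0.5, 4.9]
grip_width: 0.18
```

```bash
python3 -c "
from h import *
snap('d4',st=(60,180,200,320),tt=(340,150,440,270))
tiltpx((0,5,10,15))
s=ctrl.get_state();print(s['position'],s['ft_force'],s['torque'],s['time'],s['grip_width'])"
```

```text
0 noseL,R,rimL [[376.4, 237.5], [401.2, 239.2], [373.9, 237.6]]
5 noseL,R,rimL [[375.0, 236.2], [399.5, 237.8], [372.6, 235.4]]
10 noseL,R,rimL [[373.7, 234.4], [397.8, 236.0], [371.4, 232.7]]
15 noseL,R,rimL [[372.5, 232.2], [396.3, 233.8], [370.3, 229.6]]
[ 0.5853 -0.3007  0.0546] [ 3.2267 -0.0818  5.1419] [-0.0758 -0.7636  0.0347] 29.075 0.18393355045920295
```

View pics/c_d4.png

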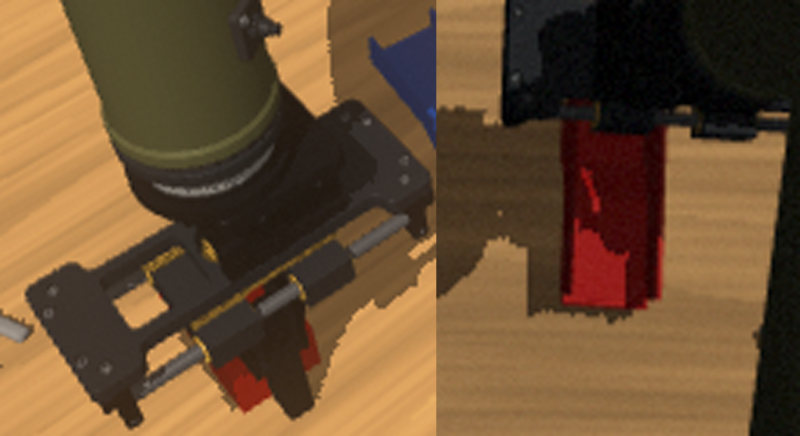

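Call:
play_rows([
  [1,0,0,0.15,0],
  [1,0,0,0.1,0],
  [1,0,0,0,0],
  [1,0,0,0,0],
], force=3)

```text
time: 29.58
position: [0.5835, -0.3007, 0.0508]
tool_rot: [-3.141, 0.068, 0.003]
ft_force: [1.0, -1.9, 2.0]
grip_width: 0.185
```

```bash
python3 -c "
from h import *
s=ctrl.get_state();print(s['position'],s['ft_force'],s['torque'],s['time'],s['grip_width'])
t=optics.get_image('top')[:,:,::-1]
cv2.imwrite('pics/tz_d5.png',cv2.resize(t[155:255,360:420],None,fx=6,fy=6,interpolation=cv2.INTER_CUBIC))"
```

```text
[ 0.5835 -0.3007  0.0508] [ 0.9889 -1.8679  1.9835] [-0.2443 -0.142   0.0192] 29.575 0.1849542554967485
```

View pics/tz_d5.png

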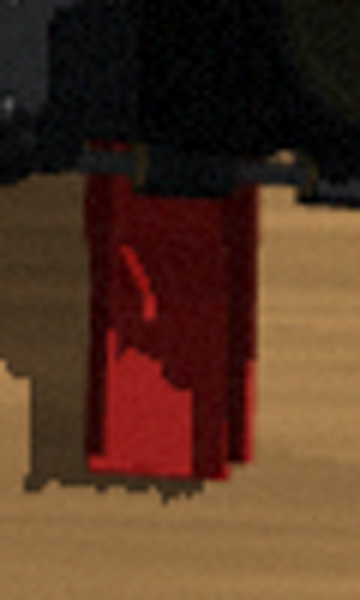

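Call:
play_rows([
  [0.7,0,0,0,0],
  [0.6,0,0,0,0],
  [0.3,0,0,0,0],
  [0,0,0,0,0],
  [0,0,0,0,0],
  [0,0,0,0,0],
  [0,0,0,-1.5,0],
  [0,0,0,-2.5,0],
  [0,0,0,-3,0],
  [0,0,0,-3,0],
  [0,0,0,-3,0],
  [0,0,0,-3,0],
  [0,3,3,-2,0],
  [0,3,3,0,0],
  [0,3,3,0,0],
  [0,3,3,0,0],
  [0,0,0,0,0],
])

```text
time: 31.75
position: [0.6993, -0.4278, 0.2283]
tool_rot: [-3.14, 0.071, 0.004]
ft_force: [-0.6, -1.0, -0.2]
grip_width: 1.006
```

```bash
python3 -c "
from h import *
s=ctrl.get_state();print(s['position'],s['ft_force'],s['time'],s['grip_width'])
t=optics.get_image('top')[:,:,::-1];q=optics.get_image('scene')[:,:,::-1]
cv2.imwrite('pics/s_end.png',q);cv2.imwrite('pics/t_end.png',t)
cv2.imwrite('pics/sz_end.png',cv2.resize(q[110:320,90:400],None,fx=2.5,fy=2.5,interpolation=cv2.INTER_CUBIC))
cv2.imwrite('pics/tz_end.png',cv2.resize(t[80:260,120:420],None,fx=2.6,fy=2.6,interpolation=cv2.INTER_CUBIC))"
```

```text
[ 0.6993 -0.4278  0.2283] [-0.6081 -0.985  -0.1887] 31.75 1.0056396117959718
```

View pics/sz_end.png

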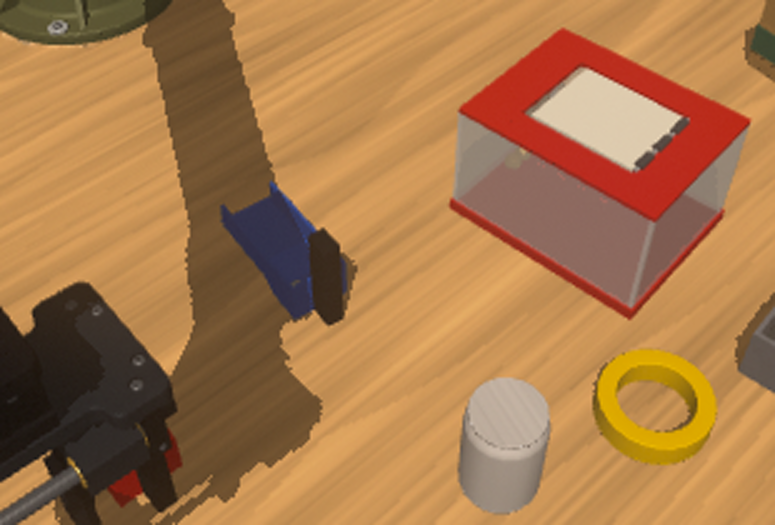

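View pics/tz_end.png

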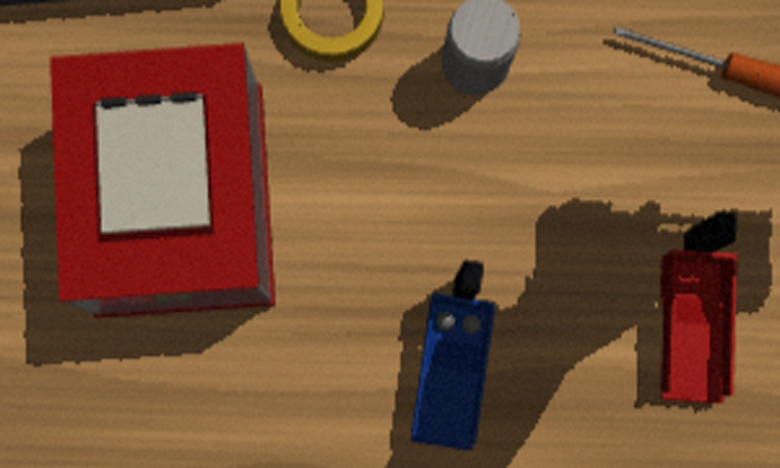

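```bash
python3 -c "
from bench import ticket
print(ticket.close_job())"
```

```text
the job is handed in; nothing more can be done
None
```

Both brass balls are in the reject bin, and the empty red scoop stands upright on the bench about 5 mm from where it started. I handed the job in at about 32 s. The flap is shut and the blue scoop is where it was, still with its two balls.

**How it was tipped:** The moves cannot tilt the tool. I let the scoop pivot nose-down between the pads to about 23°, then pressed the flap open with the rim. I then levered the wall tops under the lid edge to about 55°, and both balls rolled through.

**What went wrong:** On the first withdrawal the nose jammed, most likely between the flap's free end and the lid edge. The scoop slipped out of an 8 N grip and stood nose-down in the open flap. I re-gripped the handle at 45 N, slid the scoop out towards the hinge, and the flap shut. I then rolled the scoop upright about its nose on the bench and let go.

**Last checks:**
- **Balls:** the camera showed both on the bin floor right after tipping; at the end I could still see brass there, but not clearly enough to count two.
- **Red scoop:** upright and empty in the top view; the gripper hid most of it in the scene view.
- **Flap and blue scoop:** flap shut; blue scoop at the same pixels as at the start.
- **Forces:** every reading I took was below about 7 N at the wrist, but I only read it at the end of moves. That includes the jammed withdrawal, so the peak there was not seen.
- **Fingers and flap:** I saw no finger contact with the flap, including during the re-grip, but did not check it directly.

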